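Prick-mark the violin bridge blank with the spring press

TASK

Two identical small spring presses stand on the bench. On the one that has the violin bridge blank lying in its seat, push the plunger head straight down to its stop, keep it down for about half a second so that the point marks the blank, then let go so that the plunger springs all the way back up. Do not press the other press, which holds a plain straight strip of wood, and leave the blank lying in its seat.

Things in the scene. Friction and masses are not known exactly. Their poses are not given: they have to be found in the camera images.
- press_a: the press that holds the bridge blank: grey C-shaped iron frame fixed on the bench. Base plate 122 x 84 x 12 mm, column at the back, 28 mm wide arm with its top 82 mm above the table, spring barrel 24 mm across up to 96 mm. Origin on the table right under the plunger's axis; its open front (-x) faces the robot within 20 degrees. The two identical presses may swap sides.
- head_a (a point): centre of the flat top of this press's plunger head, a round wooden disc 36 mm across and 12 mm thick. It is 126 mm above the table when up and 110 mm when fully down.
- plunger_a (a joint): plunger of the press with the bridge blank: 0 = fully up, 0.016 m = down at its stop. Its spring pushes back with about 2.4 N at first and 7.5 N at the stop, and brings it back to 0 when let go; the stop is rigid.
- bridge_blank: loose, pale, arched violin bridge blank of 34 x 41 x 4 mm with two feet, lying flat in the low brass-fenced seat on the base of press a, its underside 12 mm above the table; origin in the middle of its underside, 14.5 mm from the plunger's axis towards the press's open front.
- plunger_b (a joint): plunger of the other, identical press, which holds a straight pale wooden strip (20 x 86 x 8 mm) that sticks out of its front: 0 = fully up, 0.016 m = fully down. Not to be pressed.
There are look-alikes about, which are no part of the job. Leave any green look-alike of the press_a alone.

How it is judged:
On the way:
1. the plunger of the press with the bridge blank is down at its stop (within 2.5 mm) for 0.3 s (value of joint plunger_a above 0.0135 m), for 0.3 s.
At the end, for the whole second after the job is handed in: After having been pressed to its stop, the plunger over the bridge blank is back up (within 3 mm), the other plunger is up (within 3 mm), and the blank lies in its seat within 10 mm of where it lay (value of joint each of plunger_a, plunger_b below 0.003 m and distance of bridge_blank from where it was at the start of the episode below 0.01 m); the robot touches nothing.
It fails at once if the plunger of the other press is pushed down by more than 5 mm (value of joint plunger_b above 0.005 m).
It fails at once if the bridge blank is shifted by more than 15 mm (distance of bridge_blank from where it was at the start of the episode above 0.015 m).
It also fails if it takes over 26 s, if anything falls off the work surface, if the arm or the gripper's body presses on something with over 40 N, if the wrist force passes 120 N, or if a joint passes its speed limit or range.

ROBOT

A 7-joint arm with a two-finger parallel gripper is mounted at the origin on a cart in front of the work surface, level with it; the furniture and walls round the work are solid. World frame = base frame: x ahead of the robot, y to its left, z up, the work surface at z = 0. Lengths are in m, angles in rad, forces in N, time in s.
With the tool pointing down it reaches from about 0.425 to 0.925 m from the base axis. Payload 6.8 kg.
Tool frame: the origin (TCP) lies at the very end of the fingers, on their centre line; the grasp point (between the pads) lies 19 mm behind it (r.grip_depth is the distance from the TCP to the grasp point, in m); z points along the fingers, y is the direction in which the jaws open and shut (so a half turn about z gives the same grasp; the last joint's range is limited). The gripper opens to 85 mm and grips with 20 to 120 N. Pads are 22 mm wide; open, the fingers measure 114 mm over their backs; the gripper's body (76 mm by 85 mm) begins 54 mm behind the grasp point. The pads swing forward as they close: fully open they stand 13 mm farther back than shut.
Start: joints at [-1.313, 0.477, 0.022, 1.555, -0.011, 1.109, -0.083], TCP at [0.241, 0.63, 0.231] pointing down, gripper open.
Joint ranges: [-2.96, 2.96], [-0.34, 2.1], [-1.41, 1.46], [0.24, 2.44], [-1.37, 4.51], [0.17, 1.92], [-2.96, 2.96]. Speed limits (rad/s): [2.39, 2.39, 3.14, 3.14, 3.14, 3.14, 3.14].

INTERFACE

Orientations are given as a rotation vector (axis times angle).
In Python, from bench import status, eyes, workorder, spotter, r gives the robot as it stands.
- The arm moves only by the tool drive_tool, never from a script. Its argument "commands" is a list of rows, each an object of numbers: "rx", "ry", "rz": the turn, a rotation vector about the world's x, y, z normalised to -1 to 1, where 1 is 8 degrees; "tx", "ty", "tz": the shift along the world's x, y, z normalised to -1 to 1, where 1 is 20 mm; "grip": the closure, from -1 (fully open) to 1 (shut). A call has 1 to 10 rows; each row shifts and turns the commanded pose from where the row before left it; what a row does not reach is not made up. A row lasts 1/8 s, in which the tool goes at most 62.5 mm and 10.7 degrees, less where a joint would pass 70% of its speed; a pose out of reach is approached as far as the arm can. A call with a number of a shift or a turn outside -1 to 1 is refused whole. A call with a gripper value outside its range is refused whole. The fingers move at their own pace and stop on an object; "grip_force" is the grip in N (left out, the last holds). Time passes only in rows, so rows that do not move let the fingers close. It gives the time, the measured TCP pose, the force and the opening at its end, in the units of the state.
- status.get_obs(): the state, without advancing time (a new reading comes with each control period).
- eyes.grab_frame(name): name is "scene" or "top"; returns a dict with "frame" (420x560x3 uint8, blue, green, red), "range_z" (420x560 float32, m along the optical axis (not along the pixel's ray), 0 where there is no reading), "fx", "fy", "cx", "cy" (pixels), "T" (4x4, takes a point from camera to world coordinates). Camera axes: x right, y down, z forward; pixel columns grow to the right and rows downward; lengths in m; the calibration is good to about 2 mm. A picture is of the moment at which its call begins.
- workorder.hand_in(): hands the job in, once; it reports no verdict.
Trained networks look in the newest picture that a camera, given by its name, has taken for a name from the list of things; names that differ only in an ending like _2 or _b are one class to them, and where a whole thing is asked for, a point or a joint stands for the part that bears it (a point fixed in the world has none). Each returns a list of dicts, best first, with "confidence" (0 to 1); they miss things now and then, are a little off and sometimes report something else, mostly with a low value. They report only what shows in the picture. A call takes as long as a camera call. They do not tell look-alikes from the thing itself.
- spotter.boxes_of(camera, target): "position" ([column, row] as shares, 0 to 1, of the picture: columns of its width, rows of its height, amid what is visible of it).
- spotter.masks_of(camera, target): "mask" (420x560 bool, what is visible of it) and "position" ([column, row] as shares, 0 to 1, of the picture: columns of its width, rows of its height, amid what is visible of it).
The state is a dict: "clock": time; "joints": joint angles; "qvel": joint speeds; "tau": joint torques, N m; "tcp_pos": TCP position; "orientation": TCP orientation; "contact_force": force on the tool from outside, world axes, zero at the start; "moment": the same for the moment, N m; "grip_width": finger opening in m.
Only numpy, scipy, OpenCV 4.12 (cv2) and the standard library are available. Lean on these libraries where they do the work, as an engineer would, in place of code of your own. Each camera call takes 0.05 s, during which the arm holds its last target.

## Working session

There is one attempt and no reset: what is moved stays moved. The work goes in short steps, Python scripts to look and compute and a tool call to move; the robot and the scene stay as the last step left them, time stands still between calls to the robot, and variables do not carry over. Pictures are saved under pics/ and viewed, and the job is handed in when it is done.

Besides the shell and the picture viewer there is one more tool, called after "Emit:" as name(argument=value, ...) on one line, values as JSON. drive_tool: Moves the arm, as the interface text tells. Scaled input: -1 to 1 covers 20 mm each way for a shift and 8 degrees each way for a turn. Its arguments: {"type":"object","properties":{"commands":{"type":"array","items":{"type":"object","properties":{"rx":{"type":"number"},"ry":{"type":"number"},"rz":{"type":"number"},"tx":{"type":"number"},"ty":{"type":"number"},"tz":{"type":"number"},"grip":{"type":"number"}}}},"grip_force":{"type":"number"}},"required":["commands"]}

```bash
mkdir -p pics; cat > h.py <<'E'
import numpy as np,cv2
from bench import status, eyes, workorder, spotter, r
def pts(f):
    z=f["range_z"];v,u=np.indices(z.shape)
    P=np.stack([(u-f["cx"])/f["fx"]*z,(v-f["cy"])/f["fy"]*z,z,np.ones_like(z)],-1)@np.array(f["T"]).T
    return P[...,:3]
E
python3 - <<'E'
from h import *
fs={}
for c in("scene","top"):
    f=eyes.grab_frame(c);cv2.imwrite(f"pics/{c}1.png",f["frame"]);fs[c]=f
    P=pts(f)
    np.savez(f"{c}1.npz",P=P,z=f["range_z"],fr=f["frame"])
    for t in("press_a","head_a","bridge_blank"):
        for d in spotter.masks_of(c,t):
            m=d["mask"]&(f["range_z"]>0); q=P[m]
            print(c,t,round(d["confidence"],2),np.round(np.array(d["position"])*[560,420]),m.sum(),np.round(np.median(q,0),3),q[:,2].max().round(3) if len(q) else 0)
print(status.get_obs())
E
```

```text
scene press_a 0.93 [328. 266.] 1826 [ 0.492 -0.194  0.015] 0.13
scene press_a 0.87 [362. 339.] 2796 [ 0.407 -0.363  0.014] 0.13
scene head_a 0.56 [369. 309.] 281 [ 0.411 -0.356  0.126] 0.13
scene bridge_blank 0.48 [322. 267.] 174 [ 0.477 -0.178  0.017] 0.02
top press_a 0.75 [416. 260.] 2459 [ 0.41  -0.349  0.014] 0.13
top head_a 0.76 [433. 258.] 239 [ 0.412 -0.353  0.126] 0.13
top head_a 0.72 [342. 215.] 241 [ 0.491 -0.182  0.126] 0.13
top bridge_blank 0.48 [334. 231.] 212 [ 0.476 -0.177  0.017] 0.067
top bridge_blank 0.35 [157. 180.] 281 [0.548 0.18  0.126] 0.13
{'clock': 0.4, 'joints': array([-1.31310953,  0.47710185,  0.02237492,  1.55557842, -0.01148733,
        1.10930991, -0.08309799]), 'qvel': array([ 2.55658617e-05, -2.34331327e-04, -5.70975508e-04, -2.42165553e-03,
        3.55498365e-04,  7.69950746e-04, -1.02355243e-03]), 'tau': array([-1.40229655e-03, -5.95626533e+01,  1.60423860e+00, -2.81121433e+01,
        1.24032915e-02,  3.82973740e-03,  5.96005506e-06]), 'tcp_pos': array([0.24139724, 0.63026437, 0.2311636 ]), 'orientation': array([-5.71361120e-01, -3.08916144e+00,  4.19071797e-04]), 'contact_force': array([ 0.49260423, -0.15600815, -0.74622708]), 'moment': array([-0.01344068,  0.06385213,  0.02811123]), 'grip_width': 0.08579755668399}
```

View pics/scene1.png

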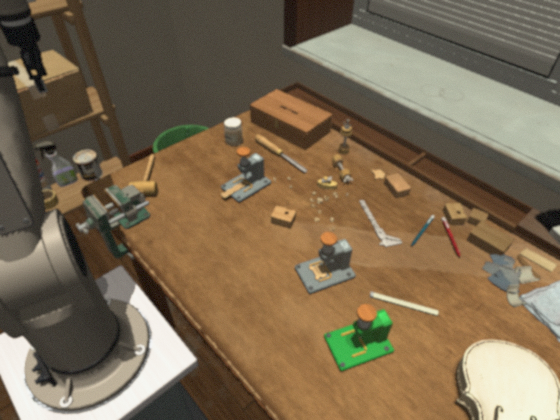

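View pics/top1.png

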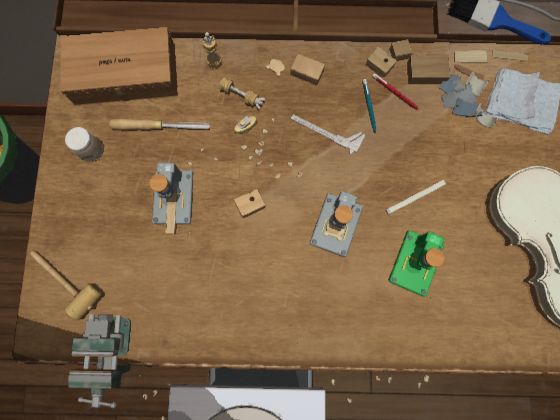

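```bash
python3 - <<'E'
import numpy as np,cv2
for c,(a,b,x,y) in {"scene":(200,400,230,430),"top":(150,320,100,480)}.items():
    im=np.load(f"{c}1.npz")["fr"][a:b,x:y]
    s=800/im.shape[1]
    if im.shape[0]*s>600:s=600/im.shape[0]
    cv2.imwrite(f"pics/{c}1z.png",cv2.resize(im,None,fx=s,fy=s,interpolation=2))
for c in("scene","top"):
    d=np.load(c+"1.npz");P=d["P"];m=(d["z"]>0)&(abs(P[...,2]-.126)<.006)&(P[...,0]>.3)
    n,l,st,ce=cv2.connectedComponentsWithStats(m.astype(np.uint8))
    for i in range(1,n):
        if st[i,4]>60:
            q=P[l==i];print(c,st[i],(q[:,:2].min(0)+q[:,:2].max(0))/2,q.mean(0).round(4),np.ptp(q,axis=0).round(3),d["fr"][l==i].mean(0).round())
E
```

```text
scene [83  0 31  9 92] [0.73816902 1.44073959] [0.7327 1.4404 0.1251] [0.134 0.029 0.012] [60. 70. 75.]
scene [194   0  90  43 253] [1.081661   0.90395961] [1.0817 0.8758 0.1257] [0.013 0.593 0.012] [61. 72. 77.]
scene [ 283   46  277  140 1150] [1.04935294 0.06800584] [ 1.0479 -0.0358  0.1261] [0.015 1.02  0.012] [82. 94. 98.]
scene [237 147  14   9 105] [0.54747521 0.1784486 ] [0.5462 0.1771 0.1259] [0.034 0.035 0.008] [ 66. 122. 190.]
scene [321 232  17  14 185] [ 0.4922812  -0.18258373] [ 0.4907 -0.1838  0.1261] [0.036 0.037 0.01 ] [ 72. 128. 196.]
scene [357 303  20  19 286] [ 0.41194603 -0.35418746] [ 0.4108 -0.3549  0.1259] [0.038 0.035 0.01 ] [ 70. 131. 198.]
top [149 174  19  18 263] [0.54731591 0.17887656] [0.547  0.1786 0.1261] [0.034 0.035 0.009] [ 78. 130. 184.]
top [334 205  19  18 268] [ 0.49252177 -0.18207522] [ 0.4924 -0.1822  0.126 ] [0.034 0.035 0.009] [ 82. 134. 187.]
top [425 248  19  19 286] [ 0.41219226 -0.35332688] [ 0.4123 -0.3536  0.126 ] [0.034 0.035 0.009] [ 77. 131. 182.]
```

View zooms.

View pics/top1z.png

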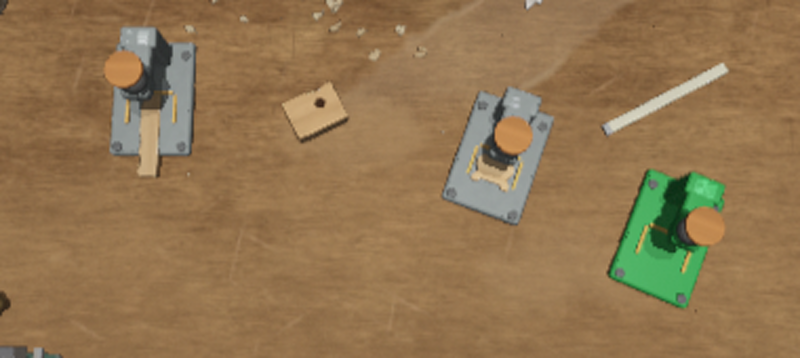

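Emit:
drive_tool(commands=[{"tx":0.7,"ty":-0.7,"grip":1},{"tx":0.7,"ty":-1,"grip":1},{"tx":0.7,"ty":-1,"grip":1},{"tx":0.7,"ty":-1,"grip":1},{"tx":0.7,"ty":-1,"grip":1},{"tx":0.7,"ty":-1,"grip":1},{"tx":0.7,"ty":-1,"grip":1},{"tx":0.7,"ty":-1,"grip":1},{"tx":0.7,"ty":-1,"grip":1},{"tx":0.7,"ty":-1,"grip":1}])

```text
validation failed for argument at $.co...
```

The top view shows the left grey press (zoom about 125,70) holding the strip. The middle grey press (about 513,135) holds the bridge blank, and the green one on the right is empty. The move call was refused, so I'll try again with all fields filled in.

Emit:
drive_tool(commands=[{"tx":0.7,"ty":-0.7,"tz":0.0,"rx":0.0,"ry":0.0,"rz":0.0,"grip":1.0}])

```text
clock: 0.52
tcp_pos: [0.2541, 0.6169, 0.2311]
orientation: [-0.566, -3.089, -0.0]
contact_force: [-1.3, 0.4, -0.1]
grip_width: 0.0699
```

```bash
python3 -c "
from h import *
o=status.get_obs();print(o['clock'],o['tcp_pos'],o['grip_width'])"
```

```text
0.525 [0.25410092 0.61688795 0.23111986] 0.06990126743450373
```

Emit:
drive_tool(commands=[{"tx":0.7,"ty":-1.0,"tz":0.0,"rx":0.0,"ry":0.0,"rz":0.0,"grip":1.0},{"tx":0.7,"ty":-1.0,"tz":0.0,"rx":0.0,"ry":0.0,"rz":0.0,"grip":1.0},{"tx":0.7,"ty":-1.0,"tz":0.0,"rx":0.0,"ry":0.0,"rz":0.0,"grip":1.0},{"tx":0.7,"ty":-1.0,"tz":0.0,"rx":0.0,"ry":0.0,"rz":0.0,"grip":1.0},{"tx":0.7,"ty":-1.0,"tz":0.0,"rx":0.0,"ry":0.0,"rz":0.0,"grip":1.0},{"tx":0.7,"ty":-1.0,"tz":0.0,"rx":0.0,"ry":0.0,"rz":0.0,"grip":1.0},{"tx":0.7,"ty":-1.0,"tz":0.0,"rx":0.0,"ry":0.0,"rz":0.0,"grip":1.0},{"tx":0.7,"ty":-1.0,"tz":0.0,"rx":0.0,"ry":0.0,"rz":0.0,"grip":1.0},{"tx":0.7,"ty":-1.0,"tz":0.0,"rx":0.0,"ry":0.0,"rz":0.0,"grip":1.0},{"tx":0.7,"ty":-1.0,"tz":0.0,"rx":0.0,"ry":0.0,"rz":0.0,"grip":1.0}])

```text
clock: 1.78
tcp_pos: [0.3962, 0.4149, 0.2314]
orientation: [0.572, 3.089, 0.0]
contact_force: [1.3, 0.3, -0.1]
grip_width: -0.0001
```

Emit:
drive_tool(commands=[{"tx":0.3,"ty":-1.0,"tz":0.0,"rx":0.0,"ry":0.0,"rz":0.0,"grip":1.0},{"tx":0.3,"ty":-1.0,"tz":0.0,"rx":0.0,"ry":0.0,"rz":0.0,"grip":1.0},{"tx":0.3,"ty":-1.0,"tz":0.0,"rx":0.0,"ry":0.0,"rz":0.0,"grip":1.0},{"tx":0.3,"ty":-1.0,"tz":0.0,"rx":0.0,"ry":0.0,"rz":0.0,"grip":1.0},{"tx":0.3,"ty":-1.0,"tz":0.0,"rx":0.0,"ry":0.0,"rz":0.0,"grip":1.0},{"tx":0.3,"ty":-1.0,"tz":0.0,"rx":0.0,"ry":0.0,"rz":0.0,"grip":1.0},{"tx":0.3,"ty":-1.0,"tz":0.0,"rx":0.0,"ry":0.0,"rz":0.0,"grip":1.0},{"tx":0.3,"ty":-1.0,"tz":0.0,"rx":0.0,"ry":0.0,"rz":0.0,"grip":1.0},{"tx":0.3,"ty":-1.0,"tz":0.0,"rx":0.0,"ry":0.0,"rz":0.0,"grip":1.0},{"tx":0.3,"ty":-1.0,"tz":0.0,"rx":0.0,"ry":0.0,"rz":0.0,"grip":1.0}])

```text
clock: 3.02
tcp_pos: [0.4557, 0.215, 0.2313]
orientation: [0.571, 3.089, 0.0]
contact_force: [0.1, 0.4, -0.2]
grip_width: -0.0001
```

Emit:
drive_tool(commands=[{"tx":0.2,"ty":-1.0,"tz":0.0,"rx":0.0,"ry":0.0,"rz":0.0,"grip":1.0},{"tx":0.2,"ty":-1.0,"tz":0.0,"rx":0.0,"ry":0.0,"rz":0.0,"grip":1.0},{"tx":0.2,"ty":-1.0,"tz":0.0,"rx":0.0,"ry":0.0,"rz":0.0,"grip":1.0},{"tx":0.2,"ty":-1.0,"tz":0.0,"rx":0.0,"ry":0.0,"rz":0.0,"grip":1.0},{"tx":0.2,"ty":-1.0,"tz":0.0,"rx":0.0,"ry":0.0,"rz":0.0,"grip":1.0},{"tx":0.2,"ty":-1.0,"tz":0.0,"rx":0.0,"ry":0.0,"rz":0.0,"grip":1.0},{"tx":0.2,"ty":-1.0,"tz":0.0,"rx":0.0,"ry":0.0,"rz":0.0,"grip":1.0},{"tx":0.2,"ty":-1.0,"tz":0.0,"rx":0.0,"ry":0.0,"rz":0.0,"grip":1.0},{"tx":0.2,"ty":-1.0,"tz":0.0,"rx":0.0,"ry":0.0,"rz":0.0,"grip":1.0},{"tx":0.2,"ty":-1.0,"tz":0.0,"rx":0.0,"ry":0.0,"rz":0.0,"grip":1.0}])

```text
clock: 4.28
tcp_pos: [0.4954, 0.015, 0.2313]
orientation: [0.572, 3.089, 0.0]
contact_force: [-0.2, 0.5, 1.0]
grip_width: 0.0003
```

Emit:
drive_tool(commands=[{"tx":0.0,"ty":-1.0,"tz":0.0,"rx":0.0,"ry":0.0,"rz":0.0,"grip":1.0},{"tx":0.0,"ty":-1.0,"tz":0.0,"rx":0.0,"ry":0.0,"rz":0.0,"grip":1.0},{"tx":0.0,"ty":-1.0,"tz":0.0,"rx":0.0,"ry":0.0,"rz":0.0,"grip":1.0},{"tx":0.0,"ty":-1.0,"tz":0.0,"rx":0.0,"ry":0.0,"rz":0.0,"grip":1.0},{"tx":0.0,"ty":-1.0,"tz":0.0,"rx":0.0,"ry":0.0,"rz":0.0,"grip":1.0},{"tx":0.0,"ty":-1.0,"tz":-0.5,"rx":0.0,"ry":0.0,"rz":0.0,"grip":1.0},{"tx":0.0,"ty":-1.0,"tz":-0.5,"rx":0.0,"ry":0.0,"rz":0.0,"grip":1.0},{"tx":0.0,"ty":-1.0,"tz":-0.8,"rx":0.0,"ry":0.0,"rz":0.0,"grip":1.0},{"tx":0.0,"ty":-1.0,"tz":-0.8,"rx":0.0,"ry":0.0,"rz":0.0,"grip":1.0},{"tx":-0.15,"ty":-0.85,"tz":-0.8,"rx":0.0,"ry":0.0,"rz":0.0,"grip":1.0}])

```text
clock: 5.52
tcp_pos: [0.4922, -0.182, 0.1629]
orientation: [0.572, 3.089, -0.0]
contact_force: [0.3, -0.3, -0.8]
grip_width: 0.0001
```

```bash
python3 - <<'E'
from h import *
o=status.get_obs();print(o['clock'],o['tcp_pos'],o['contact_force'])
f=eyes.grab_frame("scene");cv2.imwrite("pics/s2.png",cv2.resize(f["frame"][150:320,230:430],None,fx=3.5,fy=3.5,interpolation=2))
P=pts(f);m=(f["range_z"]>0)&(abs(P[...,2]-.126)<.006)&(abs(P[...,0]-.492)<.03)&(abs(P[...,1]+.182)<.03)
print(P[m].mean(0))
E
```

```text
5.525 [ 0.49221665 -0.18196041  0.16288535] [ 0.31033126 -0.30908246 -0.79308857]
[ 0.49067805 -0.18364583  0.12591912]
```

View pics/s2.png

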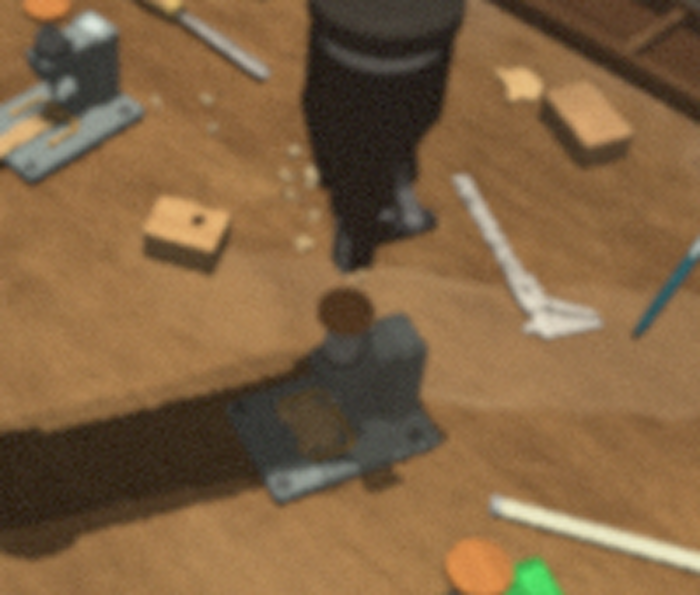

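The closed fingertips (about 350,265) are directly above the head (345,310) of the blank's press, so I'll descend gently.

Emit:
drive_tool(commands=[{"tx":0.0,"ty":0.0,"tz":-0.8,"rx":0.0,"ry":0.0,"rz":0.0,"grip":1.0},{"tx":0.0,"ty":0.0,"tz":-0.6,"rx":0.0,"ry":0.0,"rz":0.0,"grip":1.0},{"tx":0.0,"ty":0.0,"tz":-0.3,"rx":0.0,"ry":0.0,"rz":0.0,"grip":1.0},{"tx":0.0,"ty":0.0,"tz":-0.2,"rx":0.0,"ry":0.0,"rz":0.0,"grip":1.0},{"tx":0.0,"ty":0.0,"tz":-0.2,"rx":0.0,"ry":0.0,"rz":0.0,"grip":1.0},{"tx":0.0,"ty":0.0,"tz":-0.2,"rx":0.0,"ry":0.0,"rz":0.0,"grip":1.0},{"tx":0.0,"ty":0.0,"tz":-0.2,"rx":0.0,"ry":0.0,"rz":0.0,"grip":1.0}])

```text
clock: 6.45
tcp_pos: [0.4925, -0.1801, 0.1134]
orientation: [-0.571, -3.089, -0.001]
contact_force: [-2.2, 3.4, 6.8]
grip_width: 0.0001
```

Emit:
drive_tool(commands=[{"tx":0.0,"ty":0.0,"tz":-0.05,"rx":0.0,"ry":0.0,"rz":0.0,"grip":1.0}])

```text
clock: 6.58
tcp_pos: [0.4925, -0.1801, 0.1124]
orientation: [-0.571, -3.089, -0.001]
contact_force: [-3.4, 3.5, 7.1]
grip_width: -0.0
```

Emit:
drive_tool(commands=[{"tx":0.0,"ty":0.0,"tz":-0.1,"rx":0.0,"ry":0.0,"rz":0.0,"grip":1.0},{"tx":0.0,"ty":0.0,"tz":-0.05,"rx":0.0,"ry":0.0,"rz":0.0,"grip":1.0}])

```text
clock: 6.82
tcp_pos: [0.4926, -0.1801, 0.11]
orientation: [-0.571, -3.089, -0.002]
contact_force: [-5.7, 4.0, 19.2]
grip_width: 0.0
```

```bash
python3 - <<'E'
from h import *
f=eyes.grab_frame("scene");cv2.imwrite("pics/s3.png",cv2.resize(f["frame"][150:320,230:430],None,fx=3.5,fy=3.5,interpolation=2))
o=status.get_obs();print(o['clock'],o['tcp_pos'],o['contact_force'],o['moment'])
E
```

```text
6.875 [ 0.49256304 -0.18013669  0.11005689] [-3.72286602  4.55030815 11.25940452] [0.91043908 0.92304023 0.01132584]
```

View pics/s3.png

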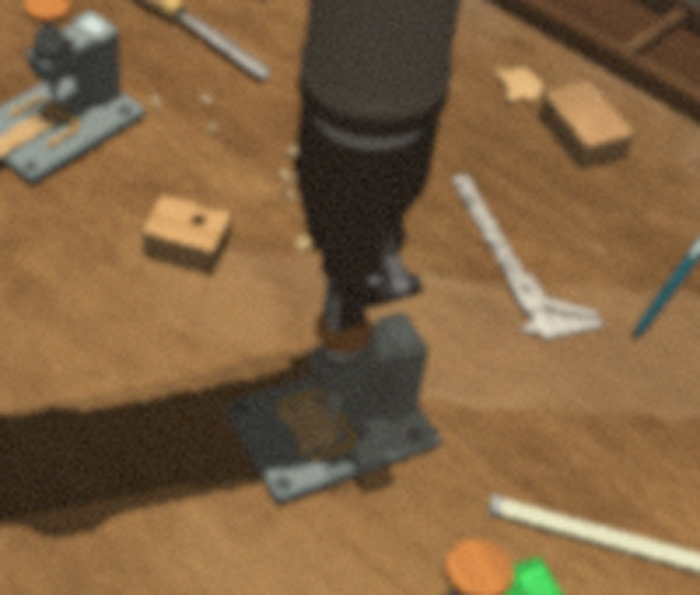

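The fingers are on the head (345,335) and it has dropped to the barrel. TCP z is 0.110 and the force is above the 7.5 N spring load, so the plunger is at its stop. I'll hold it there and then release.

Emit:
drive_tool(commands=[{"tx":0.0,"ty":0.0,"tz":-0.03,"rx":0.0,"ry":0.0,"rz":0.0,"grip":1.0},{"tx":0.0,"ty":0.0,"tz":0.0,"rx":0.0,"ry":0.0,"rz":0.0,"grip":1.0},{"tx":0.0,"ty":0.0,"tz":0.0,"rx":0.0,"ry":0.0,"rz":0.0,"grip":1.0},{"tx":0.0,"ty":0.0,"tz":0.0,"rx":0.0,"ry":0.0,"rz":0.0,"grip":1.0},{"tx":0.0,"ty":0.0,"tz":0.0,"rx":0.0,"ry":0.0,"rz":0.0,"grip":1.0}])

```text
clock: 7.5
tcp_pos: [0.4926, -0.1802, 0.11]
orientation: [0.571, 3.089, 0.002]
contact_force: [-5.4, 5.1, 17.2]
grip_width: 0.0001
```

Emit:
drive_tool(commands=[{"tx":0.0,"ty":0.0,"tz":0.2,"rx":0.0,"ry":0.0,"rz":0.0,"grip":1.0},{"tx":0.0,"ty":0.0,"tz":0.3,"rx":0.0,"ry":0.0,"rz":0.0,"grip":1.0},{"tx":0.0,"ty":0.0,"tz":0.5,"rx":0.0,"ry":0.0,"rz":0.0,"grip":1.0},{"tx":0.0,"ty":0.0,"tz":1.0,"rx":0.0,"ry":0.0,"rz":0.0,"grip":1.0},{"tx":0.0,"ty":0.0,"tz":1.0,"rx":0.0,"ry":0.0,"rz":0.0,"grip":1.0},{"tx":0.0,"ty":0.0,"tz":1.0,"rx":0.0,"ry":0.0,"rz":0.0,"grip":1.0},{"tx":0.0,"ty":0.0,"tz":1.0,"rx":0.0,"ry":0.0,"rz":0.0,"grip":1.0},{"tx":0.0,"ty":0.0,"tz":0.0,"rx":0.0,"ry":0.0,"rz":0.0,"grip":1.0},{"tx":0.0,"ty":0.0,"tz":0.0,"rx":0.0,"ry":0.0,"rz":0.0,"grip":1.0}])

```text
clock: 8.62
tcp_pos: [0.4922, -0.1807, 0.2082]
orientation: [-0.572, -3.089, 0.0]
contact_force: [-0.0, -0.0, 0.2]
grip_width: 0.0002
```

```bash
python3 - <<'E'
from h import *
f=eyes.grab_frame("scene");cv2.imwrite("pics/s4.png",cv2.resize(f["frame"][150:320,230:430],None,fx=3.5,fy=3.5,interpolation=2))
o=status.get_obs();print(o['clock'],o['tcp_pos'],o['contact_force'])
P=pts(f)
for x,y in((.492,-.182),(.547,.178)):
    m=(f["range_z"]>0)&(abs(P[...,2]-.12)<.014)&(np.hypot(P[...,0]-x,P[...,1]-y)<.014)
    print(m.sum(),np.median(P[m],0))
for d in spotter.masks_of("scene","bridge_blank"):
    q=P[d["mask"]&(f["range_z"]>0)];print(d["confidence"],np.median(q,0))
E
```

```text
8.675 [ 0.49196105 -0.18063641  0.20791807] [-0.25408681 -0.23553759 -0.16281811]
103 [ 0.49172542 -0.18234126  0.12671233]
60 [0.54579739 0.17683269 0.12670803]
0.71 [ 0.47594403 -0.17833962  0.01683997]
```

View pics/s4.png

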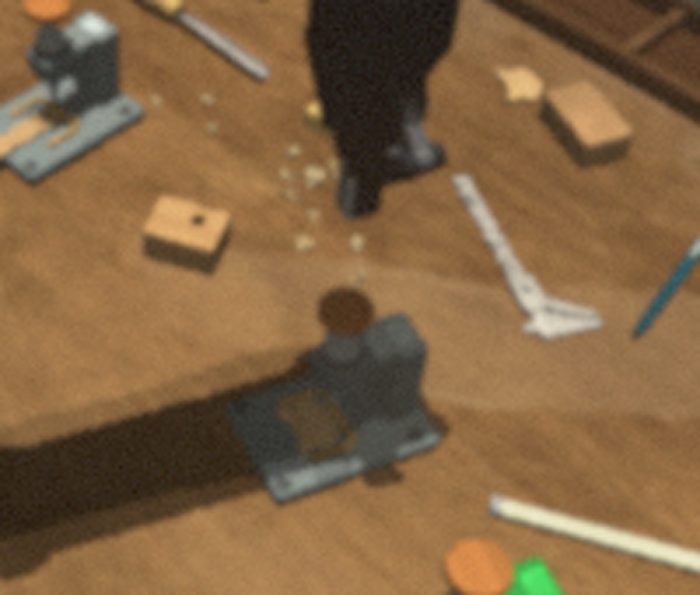

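The head is back up at (345,310), the blank still lies in its seat at (315,420), and the gripper is clear. I'll hand the job in.

```bash
python3 -c "
from h import *
print(workorder.hand_in())"
```

```text
the job is handed in; nothing more can be done
None
```

I pressed the plunger on the press holding the bridge blank down to its stop, held it, let it spring back up, and handed the job in. That was the middle grey press, with its head at about (0.492, -0.182). I used the closed fingertips from straight above and held it down for about 0.6 s.

- **At the stop:** the TCP read z = 0.110 m. The upward force was 11–19 N, above the spring's 7.5 N, which means the plunger was against its rigid stop.
- **After release:** the head measured 0.127 m high, so it is fully up.
- **Other press:** its head also measured 0.127 m, and I never touched it or the green press.
- **Blank:** it still lies in its seat, within about 2 mm of where it was measured at the start.
- **Robot:** the gripper is about 80 mm above the head, with no contact force.
- **Clock:** it stood at about 8.7 s just before I handed in.

Two things did not go cleanly. The first move call was refused because it left out some fields, and nothing moved. While pressing, there was a side force of about 5–7 N and the tool sat about 2 mm off in y; both were gone or nearly gone after release.

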